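Touch-dry check on the blue paint sample

ROBOT

A 6-joint arm with a two-finger parallel gripper is mounted at the origin on a cart in front of the work surface, level with it; the furniture and walls round the work are solid. World frame = base frame: x ahead of the robot, y to its left, z up, the work surface at z = 0. Lengths are in m, angles in rad, forces in N, time in s.
With the tool pointing down it reaches from about 0.35 to 1 m from the base axis. Payload 7.1 kg.
Tool frame: the origin (TCP) lies between the finger pads; the fingertips stand 22 mm ahead of it and the grasp point (between the pads) lies 3 mm ahead of it; x points along the fingers, y is the direction in which the jaws open and shut, and the axes are right-handed (so a half turn about x gives the same grasp; the last joint's range is limited). The gripper opens to 85 mm and grips with 20 to 120 N. Pads are 22 mm wide; open, the fingers measure 114 mm over their backs; the gripper's body (76 mm by 85 mm) begins 54 mm behind the grasp point. The pads swing forward as they close: fully open they stand 13 mm farther back than shut.
Start: joints at [-1.121, 0.423, 1.63, -0, 1.089, -0.019], TCP at [0.282, -0.558, 0.253] pointing down, gripper open.
Joint ranges: [-3, 3], [-0.9, 2.11], [0.09, 2.58], [-1.31, 4.45], [0.11, 2.69], [-2.54, 2.54]. Speed limits (rad/s): [2.39, 2.39, 3.01, 3.14, 3.14, 3.14].

INTERFACE

Orientations are given as a rotation vector (axis times angle).
In Python, from rig import manip gives the robot as it stands. The module is installed in compiled form; this text tells all that it offers. Calls block until the motion is done:
- manip.move_to(position, orientation): joint-space move of the TCP to a pose.
- manip.servo_line(position, orientation=None, rate=0.15): straight line of the TCP; orientation=None keeps the orientation; rate is the mean speed in m/s.
- manip.set_joints(angles): joint-space move.
- manip.command_gripper(opening, f_grip=None): finger opening in m; f_grip is the grip in N (None keeps the last); returns when the fingers have stopped.
- manip.hold(seconds).
- manip.solve_ik(position, orientation): joint angles nearest the present ones, or None.
- manip.camera(name): name is "scene" or "top" or "wrist"; returns a dict with "image" (420x560x3 uint8, red, green, blue), "fx", "fy", "cx", "cy" (pixels), "cam_to_world" (4x4, takes a point from camera to world coordinates); the wrist camera has in their place "mount" (4x4, takes a point from camera to tool coordinates, whose origin is the TCP and whose axes are the tool frame's). Camera axes: x right, y down, z forward; pixel columns grow to the right and rows downward; lengths in m; the calibration is good to about 2 mm. A picture is of the moment at which its call begins: read the wrist's pose just before it. There is no depth.
A pose or a line that the arm cannot do raises manip.IKError and nothing moves.
- manip.sign_off(): hands the job in, once; it reports no verdict.
Readings, each from a call of its own:
- manip.get_time(): time.
- manip.get_joint_positions(): joint angles.
- manip.get_joint_vel(): joint speeds.
- manip.get_tau(): joint torques, N m.
- manip.get_position(): TCP position.
- manip.get_ee_rot(): TCP orientation.
- manip.get_contact_force(): force on the tool from outside, world axes, zero at the start.
- manip.get_torque(): the same for the moment, N m.
- manip.get_width(): finger opening in m.
Only numpy, scipy, OpenCV 4.12 (cv2) and the standard library are available. Lean on these libraries where they do the work, as an engineer would, in place of code of your own. Each camera call takes 0.05 s, during which the arm holds its last target. There are 200 camera calls.

TASK

Check whether the blue paint is dry: with closed fingertips, touch the top of the blue test piece (a painted disc on a sprung stand) lightly in the middle so that it gives a few millimetres on its spring, keep the touch for about a second, then draw back up well clear, a hand's breadth or more. Do not press its spring right down, and do not grip, lift, tip or shove the piece. Leave the red, yellow and green test pieces, which are still wet, and the blue-lidded paint pot beside them untouched.

Things in the scene. Friction and masses are not known exactly. Their poses are not given: they have to be found in the camera images.
- red_top (a point): Centre of the flat top face of the red test piece: a red painted disc, 60 mm across and 12 mm thick (lower 5 mm grey), carried level on a spring plunger over a loose round steel foot; the top face is 60 mm above the worktop when untouched. The point sinks with the disc; z is up.
- red_stand: The whole red test piece; origin at the centre of the underside of its steel foot (72 mm across, 14 mm thick, about 0.5 kg, standing loose on the worktop), z up. The painted disc on its spring stands centred over it, 48 to 60 mm up.
- red_cap (a joint): How far the red disc is pressed down on its spring, in m: 0 untouched, 0.014 spring fully squashed. It starts to give at about 0.5 N and takes about 0.8 N for each mm more.
- yellow_top (a point): Centre of the flat top face of the yellow test piece: a yellow painted disc, 60 mm across and 12 mm thick (lower 5 mm grey), carried level on a spring plunger over a loose round steel foot; the top face is 60 mm above the worktop when untouched. The point sinks with the disc; z is up.
- yellow_stand: The whole yellow test piece; origin at the centre of the underside of its steel foot (72 mm across, 14 mm thick, about 0.5 kg, standing loose on the worktop), z up. The painted disc on its spring stands centred over it, 48 to 60 mm up.
- yellow_cap (a joint): How far the yellow disc is pressed down on its spring, in m: 0 untouched, 0.014 spring fully squashed. It starts to give at about 0.5 N and takes about 0.8 N for each mm more.
- green_top (a point): Centre of the flat top face of the green test piece: a green painted disc, 60 mm across and 12 mm thick (lower 5 mm grey), carried level on a spring plunger over a loose round steel foot; the top face is 60 mm above the worktop when untouched. The point sinks with the disc; z is up.
- green_stand: The whole green test piece; origin at the centre of the underside of its steel foot (72 mm across, 14 mm thick, about 0.5 kg, standing loose on the worktop), z up. The painted disc on its spring stands centred over it, 48 to 60 mm up.
- green_cap (a joint): How far the green disc is pressed down on its spring, in m: 0 untouched, 0.014 spring fully squashed. It starts to give at about 0.5 N and takes about 0.8 N for each mm more.
- blue_top (a point): Centre of the flat top face of the blue test piece: a blue painted disc, 60 mm across and 12 mm thick (lower 5 mm grey), carried level on a spring plunger over a loose round steel foot; the top face is 60 mm above the worktop when untouched. The point sinks with the disc; z is up.
- blue_stand: The whole blue test piece; origin at the centre of the underside of its steel foot (72 mm across, 14 mm thick, about 0.5 kg, standing loose on the worktop), z up. The painted disc on its spring stands centred over it, 48 to 60 mm up.
- blue_cap (a joint): How far the blue disc is pressed down on its spring, in m: 0 untouched, 0.014 spring fully squashed. It starts to give at about 0.5 N and takes about 0.8 N for each mm more.
- paint_pot: Closed plastic paint pot, white with a red band and a blue screw lid, 71 mm across and 76 mm high, standing loose; origin at the centre of its underside, z up.
There are look-alikes about, which are no part of the job. What is shaped like the blue_stand but pink is not meant.

How it is judged:
By the outcome, as a careful person would: the job done as asked, in the order asked, and still so for the second after the job is handed in, with the robot touching nothing.
It also fails if it takes over 32 s, if anything falls off the work surface, if the arm or the gripper's body presses on something with over 40 N, if the wrist force passes 120 N, or if a joint passes its speed limit or range.

## Working session

There is one attempt and no reset: what is moved stays moved. The work goes in short steps, each a Python script; the robot and the scene stay as the last script left them, time stands still between calls to the robot, and variables do not carry over. Pictures are saved under pics/ and viewed, about 8 in all and at most 12, crops included, and the job is handed in when it is done.

```bash
mkdir -p pics; python3 - <<'E'
from rig import manip
import cv2,numpy as np
for n in("top","scene"):
    c=manip.camera(n); cv2.imwrite(f"pics/{n}0.png",c["image"][:,:,::-1])
    print(n,c["fx"],c["fy"],c["cx"],c["cy"],np.round(c["cam_to_world"],4).tolist())
print(manip.get_ee_rot(),manip.get_time(),manip.get_width())
E
```

```text
top 545.695154739593 545.695154739593 288.7564635369008 202.66612984033182 [[-0.0279, -0.993, 0.1152, 0.4088], [-0.9993, 0.0304, 0.0204, -0.066], [-0.0237, -0.1145, -0.9931, 1.2777], [0.0, 0.0, 0.0, 1.0]]
scene 523.6558229261284 523.6558229261284 284.9763011161118 209.31917110927893 [[-0.6281, -0.5481, 0.5524, -0.168], [-0.7779, 0.4258, -0.4621, 0.5798], [0.0181, -0.7199, -0.6938, 0.9994], [0.0, 0.0, 0.0, 1.0]]
[ 1.9606449  0.4695876 -1.9611227] 0.1 0.0852406905843963
```

View pics/top0.png

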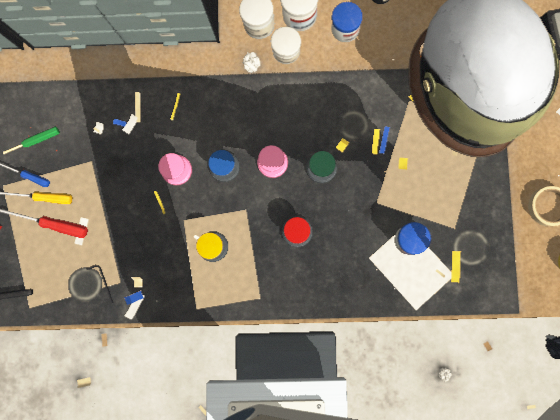

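View pics/scene0.png

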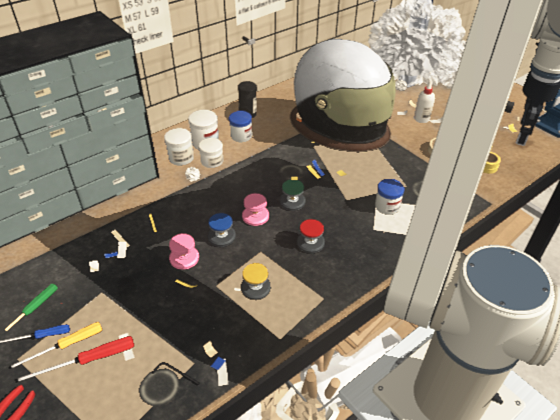

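The top view shows the blue test piece at about (222,162), between pink look-alikes at (175,168) and (272,160). The blue pot is at (414,238), and the tall helmet is at about (490,80). Next I'll locate the blue disc from both views.

```bash
cat > h.py <<'E'
from rig import manip
import cv2,numpy as np
def ray(c,T,uv,z):
    d=T[:3,:3]@np.array([(uv[0]-c["cx"])/c["fx"],(uv[1]-c["cy"])/c["fy"],1]); o=T[:3,3]
    return o+d*(z-o[2])/d[2]
def blue(img,box):
    u0,v0,u1,v1=box; hsv=cv2.cvtColor(img,cv2.COLOR_RGB2HSV)
    m=cv2.inRange(hsv,(98,120,40),(125,255,255)); k=np.zeros_like(m); k[v0:v1,u0:u1]=m[v0:v1,u0:u1]
    n,l,s,ce=cv2.connectedComponentsWithStats(k); i=1+np.argmax(s[1:,4])
    return ce[i],s[i]
E
python3 - <<'E'
from h import *
for n,b in(("top",(195,135,250,190)),("scene",(200,205,245,250))):
    c=manip.camera(n);T=np.array(c["cam_to_world"]);p,s=blue(c["image"],b);print(n,p,s,ray(c,T,p,.058))
c=manip.camera("top");T=np.array(c["cam_to_world"])
for nm,p,z in(("helm",(490,80),.2),("pot",(414,238),.076),("red",(297,230),.06)):print(nm,ray(c,T,p,z))
for q,o in(((.36,-.30,.33),0),((.55,.06,.2),0)):print(manip.solve_ik(q,manip.get_ee_rot()))
E
```

```text
top [221.02718447 162.22718447] [209 150  26  25 515] [0.64758709 0.11065777 0.058     ]
scene [220.03164557 221.56962025] [209 213  23  18 316] [0.64731825 0.11021236 0.058     ]
helm [ 0.77101848 -0.45788895  0.2       ]
pot [ 0.46191599 -0.3132485   0.076     ]
red [ 0.48800479 -0.05767305  0.06      ]
[-7.20299253e-01  9.69653392e-02  1.88260488e+00  3.00488786e-04
  1.16272943e+00  3.81563047e-01]
[8.67970182e-02 3.88698424e-01 1.83016306e+00 8.79569823e-04
 9.23021082e-01 1.18824781e+00]
```

Both cameras agree on about (0.6475, 0.1105). I'll close the gripper, retract inward and up to avoid the helmet, then go above the disc and look.

```bash
python3 - <<'E'
from h import *
from scipy.spatial.transform import Rotation as R
r=manip.get_ee_rot()
manip.command_gripper(0.0,20)
manip.move_to([.36,-.30,.33],r)
manip.move_to([.6475,.1105,.20],r)
p=np.array(manip.get_position());M=R.from_rotvec(manip.get_ee_rot()).as_matrix()
W=np.eye(4);W[:3,:3]=M;W[:3,3]=p
c=manip.camera("wrist");T=W@np.array(c["mount"])
cv2.imwrite("pics/w1.png",c["image"][:,:,::-1])
d=T[:3,:3].T@(np.array([.6475,.1105,.06])-T[:3,3]);uv=(c["fx"]*d[0]/d[2]+c["cx"],c["fy"]*d[1]/d[2]+c["cy"]);print("pred",uv)
try:
    q,s=blue(c["image"],(0,0,560,420));print(q,s,ray(c,T,q,.059))
except Exception as e:print(e)
print(p,np.round(M,3).tolist(),manip.get_width(),manip.get_contact_force(),manip.get_time())
E
```

```text
pred (np.float64(280.6008528122474), np.float64(199.44219649569897))
[282.70502392 200.93755981] [ 246  165   74   73 4180] [0.64693086 0.10834903 0.059     ]
[0.64765098 0.10933397 0.20044835] [[0.0, 0.451, -0.893], [0.001, -0.893, -0.451], [-1.0, -0.0, -0.0]] 0.00011587819868699492 [ 0.20504922 -0.82823731 -0.2063432 ] 4.025
```

View pics/w1.png

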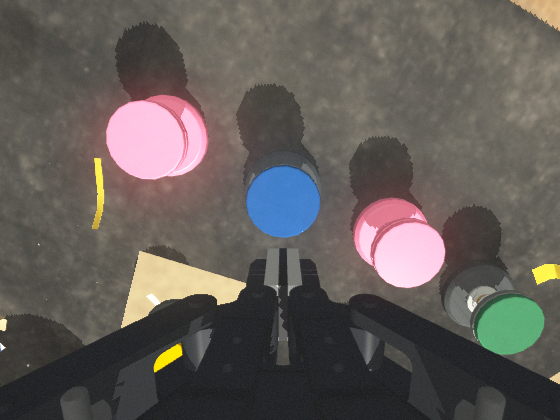

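The wrist view shows the blue disc, uncovered, at (283,201), which gives (0.647, 0.108). That matches within 2 mm. I'll descend, touch under force control, hold and retract.

```bash
python3 - <<'E'
from h import *
x,y=.647,.1095
manip.servo_line([x,y,.092],rate=.08); manip.hold(.4)
f=lambda:np.mean([np.array(manip.get_contact_force()) for _ in range(3)],0)
b=f();print("base",b,manip.get_position(),manip.get_time())
z=.086;log=[]
while z>.0735:
    manip.servo_line([x,y,z],rate=.02);manip.hold(.1)
    d=f()-b;log.append((z,round(manip.get_position()[2],4),np.round(d,2).tolist()))
    if d[2]>3.6:break
    z-=.001
print(*log,sep="\n");print(manip.get_time())
c=manip.camera("scene");cv2.imwrite("pics/s1.png",cv2.resize(c["image"][170:290,150:310,::-1],None,fx=4,fy=4))
manip.hold(.5);print(f()-b,manip.get_position(),manip.get_time())
E
```

```text
base [-0.04760559 -0.82743665 -0.21213639] [0.6470195  0.10950657 0.09210684] 5.925
(0.086, np.float64(0.086), [0.83, 0.95, 1.22])
(0.08499999999999999, np.float64(0.085), [0.29, -0.22, 0.25])
(0.08399999999999999, np.float64(0.084), [-0.59, 1.15, -0.02])
(0.08299999999999999, np.float64(0.083), [-0.09, 1.0, -0.12])
(0.08199999999999999, np.float64(0.082), [0.35, 0.15, 0.75])
(0.08099999999999999, np.float64(0.0811), [-0.54, 0.67, 1.68])
(0.07999999999999999, np.float64(0.0801), [1.17, 0.55, 2.1])
(0.07899999999999999, np.float64(0.0791), [-0.13, 0.07, 2.97])
(0.07799999999999999, np.float64(0.0781), [1.09, 1.64, 3.68])
9.275
[0.99816897 0.128742   4.64745325] [0.64708822 0.10950604 0.07805083] 9.825
```

View pics/s1.png

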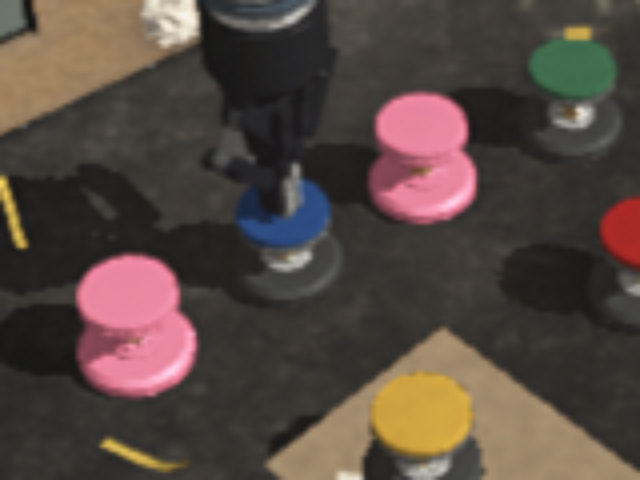

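The crop shows the closed fingertips in the middle of the blue disc at (287,205), pressed about 4 mm with about 4 N. I'll hold briefly to finish the second, then retract.

```bash
python3 - <<'E'
from h import *
manip.hold(.4);print(manip.get_contact_force())
manip.servo_line([.647,.1095,.10],rate=.05)
manip.servo_line([.647,.1095,.26],rate=.15);manip.hold(.5)
print(manip.get_position(),manip.get_contact_force(),manip.get_time())
c=manip.camera("scene");T=np.array(c["cam_to_world"]);p,s=blue(c["image"],(200,205,245,250));print(p,s,ray(c,T,p,.058))
cv2.imwrite("pics/s2.png",c["image"][:,:,::-1])
E
```

```text
[ 0.9769504  -0.16407575  4.09629807]
[0.64699537 0.10950693 0.25990262] [ 0.23698865  0.66788542 -0.57308854] 12.5333
[220.04938272 221.43209877] [209 213  23  18 324] [0.64769725 0.10990489 0.058     ]
```

View pics/s2.png

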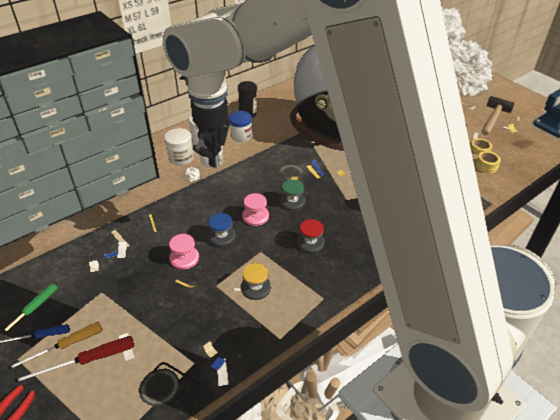

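The picture shows the blue piece upright at (220,221), the same spot as before. The other pieces haven't moved, and the gripper is well clear.

```bash
python3 -c "
from rig import manip
print(manip.sign_off(),manip.get_time())"
```

```text
the job is handed in; nothing more can be done
the job is handed in; nothing more can be done
```

The blue test piece was touched as asked, and the job is handed in at about 12.5 s of the 32 s allowed.

- **Touch:** I pressed the middle of the disc with closed fingertips, about 4 mm down at roughly 4 N. It stayed at that depth for about a second, and first contact was about 2 s before the end.
- **Retreat:** I then drew straight up, leaving the fingertips about 18 cm above the disc.
- **Last checks:** The wrist force was back to noise level, under 1 N. The blue piece stands upright within about half a millimetre of where it was. The red, yellow and green pieces look unmoved.
- **Not seen:** The arm hid the paint pot in the last picture. The path went well above it and I saw no sign of contact.
- **Disagreements:** The cameras differed by about 2 mm on the disc's centre. The force readings carried about 1 N of noise, so the force is approximate; the 4 mm comes from the arm's own position reading.

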